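Assemble the two-lid scent pot and open its vent

TASK

Put the scent pot on the shelf top together and open it: first stand the tall liner cup inside the short wide pot, then lower the two nested lids, kept together as one, onto the liner's mouth and let go of them. Then lift the outer cap alone, leaving the vented inner lid seated and undisturbed, and finish while still holding the cap level, still and about 10 cm above its seat over the pot. Leave the pot where it stands and do not disturb the other things.

Things in the scene. Friction and masses are not known exactly. Their poses are not given: they have to be found in the camera images.
- pot: short wide straight-sided round dark steel pot, open on top, loose; outside diameter 73 mm, inside 65 mm, height 46 mm, inner floor 6 mm above its underside, 0.4 kg. Origin: centre of its underside, z up. The liner in it rests on the inner floor, its rim then 82 mm above the surface and 36 mm above the pot's rim.
- liner_mid (a point): the tall straight-sided round steel liner cup, loose, standing open end up; outside diameter 60 mm (the foot tapers to 52 mm over the lowest 8 mm), wall 3 mm, inside diameter 54 mm, height 76 mm, about 0.16 kg. The point is on its axis, half-way up (38 mm above its underside, 38 mm below its rim); z up.
- inner_lid_mid (a point): wooden vented inner lid, loose, standing plug down with the outer cap nested on it. From its foot up: plug 14 mm high, 49 mm wide (40 at the foot), goes in the liner's mouth; round band 16 mm high, 64 mm wide, rests on the liner's rim, bare below the cap: gripping it carries both lids; dome 14 mm high, 45 mm wide, inside the cap. Point: on its axis, mid-band, 22 mm above the foot; z up. 0.09 kg.
- cap_mid (a point): wooden outer cap, loose, hollow, round, over the inner lid's dome (2.5 mm play all round, not fastened), its rim on the band; 56 mm wide, 21 mm high, plus a central upright round knob 20 mm wide, 28 mm tall. Point: on its axis, half-way up, 24.5 mm above the rim, 3.5 mm above the flat top, 24.5 mm below the knob's top; z up. Seated: 32.5 mm above the inner lid's point. 0.06 kg.
- atomiser: bystander, loose: glass perfume atomiser, 52 mm in diameter, 90 mm tall; origin at the centre of its underside.
- ring_dish: bystander, loose: shallow ceramic ring dish, 90 mm in diameter, 24 mm tall; origin at the centre of its underside.
- polish_tin: bystander, loose: flat closed round tin, 70 mm in diameter, 22 mm tall; origin at the centre of its underside.
- shoe_horn: bystander, loose: flat plastic shoe horn, 180 mm long along its x, 43 mm wide, about 12 mm tall; origin at the middle of its underside.
- clothes_brush: bystander, loose: small brush, about 180 mm long along its x, under 40 mm tall; origin at its underside.

How it is judged:
By the outcome, as a careful person would: the job done as asked, in the order asked, and still so for the second after the job is handed in, while the arm keeps its last pose, push and grip.
It also fails if it takes over 70 s, if anything falls off the work surface, if the arm or the gripper's body presses on something with over 40 N, if the wrist force passes 120 N, or if a joint passes its speed limit or range.

ROBOT

A 7-joint arm with a two-finger parallel gripper is mounted at the origin on the work surface. World frame = base frame: x ahead of the robot, y to its left, z up, the work surface at z = 0. Lengths are in m, angles in degrees, forces in N, time in s.
With the tool pointing down it reaches from about 0.425 to 0.825 m from the base axis. Payload 3.6 kg.
Tool frame: the origin (TCP) lies midway between the tips of the shut fingers; the grasp point (between the pads) lies 19 mm behind it (manip.grasp_offset is the distance from the TCP to the grasp point, in m); z points along the fingers, y is the direction in which the jaws open and shut (so a half turn about z gives the same grasp; the last joint's range is limited). The gripper opens to 93 mm and grips with 3 to 60 N. Pads are 15 mm wide; open, the fingers measure 128 mm over their backs; the gripper's body (75 mm by 188 mm) begins 65 mm behind the grasp point.
Start: joints at [-74.628, 35.231, -0.722, 81.555, 0.464, 63.22, -2.315], TCP at [0.189, 0.622, 0.219] pointing down, gripper open.
Joint ranges: [-178.69, 178.69], [-17.37, 117.87], [-77.05, 75.6], [15.02, 138.74], [-78.02, 258.01], [0.78, 113.62], [-162.83, 162.83]. Speed limits (degrees/s): [159.86, 159.86, 180, 180, 180, 180, 180].

INTERFACE

Orientations are given as a 3x3 rotation matrix whose columns are the frame's x, y, z axes.
In Python, from cell import manip gives the robot as it stands. The module is installed in compiled form; this text tells all that it offers. Calls block until the motion is done:
- manip.goto(position, orientation): joint-space move of the TCP to a pose.
- manip.move_straight(position, rotation=None, rate=0.15, max_force=None): straight line of the TCP; rotation=None keeps the orientation; rate is the mean speed in m/s. With max_force (N) it stops when the force on the tool has changed by that much, and returns True; else False.
- manip.move_joints(angles): joint-space move.
- manip.let_go() and manip.grasp(strength=None): open the fingers fully, or close them until they stop; strength is the grip in N (None keeps the last).
- manip.pause(seconds).
- manip.solve_ik(position, orientation): joint angles nearest the present ones, or None.
- manip.camera(name): name is "scene" or "side" or "wrist"; returns the picture (384x512x3 uint8, red, green, blue); there is no depth.
- manip.camera_model(name): a dict with "vertical_fov" (degrees; the focal length in pixels is half the picture's height over the tangent of half this angle, whatever the lens; pixels are square), "cx", "cy" (the principal point, pixels), "world_to_cam" (4x4, takes a point from world to camera coordinates). Camera axes: x right, y down, z forward; pixel columns grow to the right and rows downward; lengths in m; the calibration is good to about 2 mm. A picture is of the moment at which its call begins: read the wrist's pose just before it. camera_model takes no time and is no camera call; for the wrist camera it gives the pose at the moment of the call.
A pose or a line that the arm cannot do raises manip.PlanningError and nothing moves.
- manip.job_done(): hands the job in, once; it reports no verdict.
Trained networks look in the newest picture that a camera, given by its name, has taken for a name from the list of things; names that differ only in an ending like _2 or _b are one class to them, and where a whole thing is asked for, a point or a joint stands for the part that bears it (a point fixed in the world has none). Each returns a list of dicts, best first, with "conf" (0 to 1); they miss things now and then, are a little off and sometimes report something else, mostly with a low value. They report only what shows in the picture. A call takes as long as a camera call.
- manip.cut_out(name, camera): "region" (384x512 bool, what is visible of it).
- manip.pinpoint(name, camera): "location" ([x, y, z] in m, in world coordinates, good to about 4 mm: a listed point, or the origin of a listed thing).
Readings, each from a call of its own:
- manip.get_time(): time.
- manip.get_q(): joint angles.
- manip.get_joint_velocities(): joint speeds.
- manip.get_joint_efforts(): joint torques, N m.
- manip.get_eef_pos(): TCP position.
- manip.get_ee_rot(): TCP orientation.
- manip.get_force(): force on the tool from outside, world axes, zero at the start.
- manip.get_torque(): the same for the moment, N m.
- manip.get_width(): finger opening in m.
Only numpy, scipy, OpenCV 4.12 (cv2) and the standard library are available. Lean on these libraries where they do the work, as an engineer would, in place of code of your own. Each camera call takes 0.05 s, during which the arm holds its last target.

## Working session

There is one attempt and no reset: what is moved stays moved. The work goes in short steps, each a Python script; the robot and the scene stay as the last script left them, time stands still between calls to the robot, and variables do not carry over. Pictures are saved under pics/ and viewed, and the job is handed in when it is done.

```bash
mkdir -p pics; cat > h.py <<'E'
from cell import manip
import numpy as np, cv2
def shot(n,f):
    im=manip.camera(n); cv2.imwrite('pics/'+f,im[:,:,::-1]); return im
E
python3 - <<'E'
from h import *
for c in ['scene','side','wrist']:
    shot(c,c+'0.png')
    m=manip.camera_model(c); C=np.linalg.inv(m['world_to_cam'])
    print(c,m['vertical_fov'],m['cx'],m['cy'],C[:3,3].round(3),C[:3,2].round(2))
    for n in ['pot','liner_mid','inner_lid_mid','cap_mid','atomiser','ring_dish','polish_tin','shoe_horn','clothes_brush']:
        print(n,[(np.round(d['location'],3).tolist(),round(d['conf'],2)) for d in manip.pinpoint(n,c)][:2])
print(manip.get_time(),manip.get_ee_rot().round(2).tolist(),manip.get_width(),manip.grasp_offset)
E
```

```text
scene 42.17137289270658 258.3653119280043 196.43328901981891 [ 0.94  -0.707  0.671] [-0.41  0.71 -0.58]
pot [([0.546, 0.237, -0.001], 0.6), ([0.557, 0.033, 0.023], 0.31)]
liner_mid [([0.467, -0.296, 0.037], 0.65)]
inner_lid_mid [([0.556, 0.03, 0.024], 0.78)]
cap_mid [([0.555, 0.033, 0.052], 0.77)]
atomiser [([0.693, -0.158, 0.002], 0.76)]
ring_dish []
polish_tin [([0.697, -0.001, 0.005], 0.66)]
shoe_horn [([0.358, 0.137, -0.004], 0.68)]
clothes_brush [([0.372, -0.156, -0.0], 0.62), ([0.358, 0.134, -0.002], 0.21)]
side 53.5262061273854 257.0115803295593 197.75730607115577 [0.198 0.523 0.441] [ 0.45 -0.73 -0.51]
pot [([0.545, 0.241, 0.007], 0.73)]
liner_mid [([0.465, -0.294, 0.043], 0.77)]
inner_lid_mid [([0.552, 0.033, 0.021], 0.86)]
cap_mid [([0.552, 0.031, 0.06], 0.65)]
atomiser [([0.692, -0.157, 0.002], 0.59), ([0.7, 0.006, -0.002], 0.3)]
ring_dish [([0.698, 0.187, 0.001], 0.59), ([0.696, -0.158, 0.001], 0.52)]
polish_tin [([0.704, 0.006, -0.001], 0.66)]
shoe_horn []
clothes_brush [([0.364, -0.156, -0.004], 0.73)]
wrist 67.11120816238801 255.7119665093131 188.70192284457355 [0.127 0.641 0.384] [ 0.23 -0.07 -0.97]
pot []
liner_mid []
inner_lid_mid []
cap_mid []
atomiser []
ring_dish []
polish_tin []
shoe_horn []
clothes_brush []
1.5 [[-0.96, 0.29, -0.0], [0.29, 0.96, 0.0], [0.0, -0.0, -1.0]] 0.09340294068027703 0.0188
```

View pics/scene0.png

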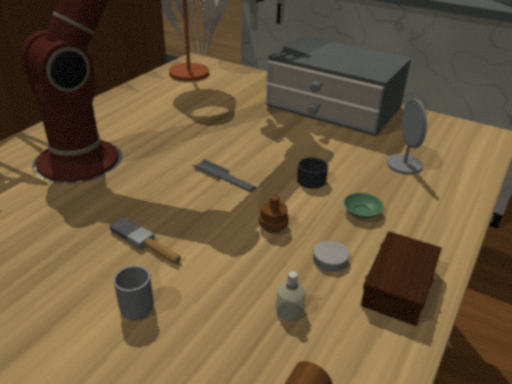

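View pics/side0.png

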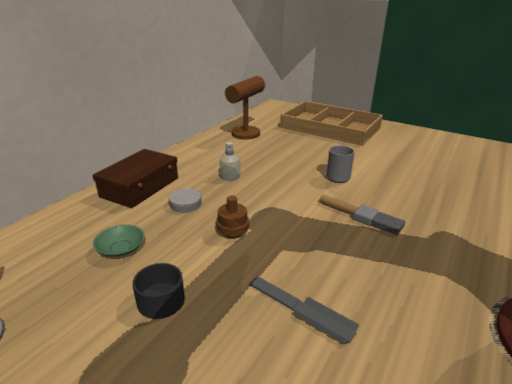

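The scene view shows the pot at (312,172), the lids at (273,215) and the liner at (134,293). The side view agrees. Next I'll take closer wrist views, starting with the pot.

```bash
cat >> h.py <<'E'
def R(deg):
    t=np.radians(deg); y=np.array([np.cos(t),np.sin(t),0]); z=np.array([0,0,-1.]); return np.stack([np.cross(y,z),y,z],1)
def az(p): return np.degrees(np.arctan2(p[1],p[0]))
def proj(m,P):
    P=np.atleast_2d(P); c=(np.c_[P,np.ones(len(P))]@np.array(m['world_to_cam']).T)[:,:3]
    f=192/np.tan(np.radians(m['vertical_fov'])/2); return c[:,:2]/c[:,2:]*f+[m['cx'],m['cy']]
def ray(m,uv,z):
    f=192/np.tan(np.radians(m['vertical_fov'])/2); C=np.linalg.inv(m['world_to_cam'])
    uv=np.atleast_2d(uv); d=np.c_[(uv-[m['cx'],m['cy']])/f,np.ones(len(uv))]@C[:3,:3].T
    o=C[:3,3]; return o+d*((z-o[2])/d[:,2])[:,None]
def circ(x,y,z,r,n=72):
    a=np.linspace(0,2*np.pi,n); return np.c_[x+r*np.cos(a),y+r*np.sin(a),np.full(n,z)]
def draw(im,m,cs,f):
    b=im[:,:,::-1].copy()
    for c in cs: cv2.polylines(b,[np.round(proj(m,c)*8).astype(int)],False,(0,255,255),1,cv2.LINE_AA,3)
    cv2.imwrite('pics/'+f,b)
def silfit(m,reg,discs,x0):
    """fit x,y of an upright solid of revolution: hull of discs (z,r) vs region by IoU"""
    from scipy.optimize import minimize
    g=cv2.GaussianBlur(reg.astype(np.float32),(0,0),1)
    def cost(p):
        M=np.zeros(reg.shape,np.uint8)
        for grp in discs:
            pts=np.vstack([proj(m,circ(p[0],p[1],z,r)) for z,r in grp]).astype(np.float32)
            h=cv2.convexHull(pts); cv2.fillConvexPoly(M,np.round(h*16).astype(np.int32),1,cv2.LINE_8,4)
        return np.sum((cv2.GaussianBlur(M.astype(np.float32),(0,0),1)-g)**2)
    r=minimize(cost,x0,method='Nelder-Mead',options=dict(initial_simplex=[x0,[x0[0]+.006,x0[1]],[x0[0],x0[1]+.006]],xatol=1e-4,fatol=.1))
    return r.x,r.fun/reg.sum()
E
python3 - <<'E'
from h import *
p=np.array([0.545,0.239]); manip.goto([*p,0.25],R(az(p)))
m=manip.camera_model('wrist'); im=shot('wrist','pot1.png')
d=manip.pinpoint('pot','wrist'); print([(np.round(a['location'],4),a['conf']) for a in d][:2])
r=manip.cut_out('pot','wrist'); print(len(r))
S=[[(0,.0365),(.046,.0365)]]
x,c=silfit(m,r[0]['region'],S,p); print('wrist fit',x,c)
draw(im,m,[circ(*x,.046,.0365),circ(*x,.046,.0325),circ(*x,0,.0365)],'pot1d.png')
for c in ['scene','side']:
    mm=manip.camera_model(c); manip.camera(c)
    for n,S_,q in [('pot',S,p),('liner_mid',[[(.008,.03),(.076,.03),(0,.026)]],[.466,-.295])]:
        r=manip.cut_out(n,c); print(c,n,silfit(mm,r[0]['region'],S_,q) if r else None)
print(manip.get_time(),manip.get_q())
E
```

```text
[(array([ 0.5409,  0.2382, -0.0017]), 0.77)]
1
wrist fit [0.54475594 0.23829985] 0.017412681579589844
scene pot (array([0.54258704, 0.24002466]), np.float64(0.04121552169762314))
scene liner_mid (array([ 0.4632913 , -0.29572412]), np.float64(0.006285646343758093))
side pot (array([0.54428599, 0.23805267]), np.float64(0.009976387023925781))
side liner_mid (array([ 0.46337727, -0.29567129]), np.float64(0.010563049114570415))
3.85 [-35.71613349  29.22958279  15.9891261   88.89194026  -8.67535269
  63.09991942   5.96395549]
```

View pics/pot1d.png

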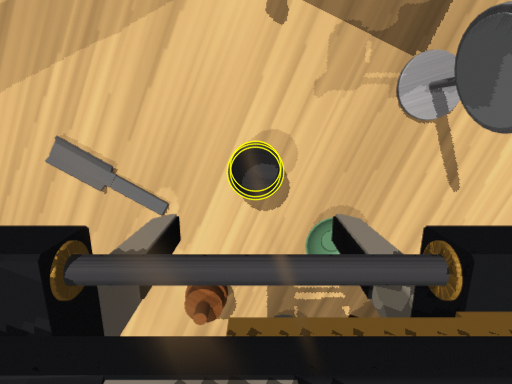

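The overlay matches the pot rim at (256,170), and the views agree within about 1 mm. Next is the liner.

```bash
python3 - <<'E'
from h import *
p=np.array([0.4633,-0.2957]); manip.goto([*p,0.22],R(az(p)))
m=manip.camera_model('wrist'); im=shot('wrist','lin1.png')
r=manip.cut_out('liner_mid','wrist'); print(len(r))
x,c=silfit(m,r[0]['region'],[[(.008,.03),(.076,.03),(0,.026)]],p); print('wrist fit',x,c)
draw(im,m,[circ(*x,.076,.03),circ(*x,.076,.027),circ(*x,.008,.03)],'lin1d.png')
print(manip.get_time(),manip.get_q().round(1))
for a in [az(p)-90,az(p)+90]: print(manip.solve_ik([*p,.05],R(a)))
print(proj(m,[*manip.get_eef_pos()]), manip.get_force())
E
```

```text
1
wrist fit [ 0.46610279 -0.29560424] 0.012390364530330192
5.9083 [  3.7  31.   41.7  99.2 -23.6  59.   21.4]
[ -0.64249798  51.03783581  53.55087289 109.00681882 -54.62532627
  50.0917236  -40.67932574]
[ 23.11353465  39.71707796  11.16443717 108.2795708  -13.05068909
  33.22402444 100.17180113]
[[254.42054448 229.34229101]] [-0.46637626 -0.85998589 -0.19540451]
```

View pics/lin1d.png

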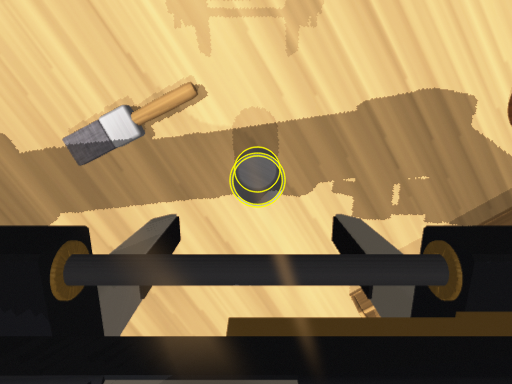

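```bash
python3 - <<'E'
from h import *
p=np.array([0.4645,-0.2957]); a=az(p)
manip.goto([*p,0.13],R(a-90))
print(manip.move_straight([*p,0.012],max_force=15,rate=.1)); manip.grasp(6); print('w',manip.get_width(),manip.get_force()); manip.let_go()
manip.move_straight([*p,0.13],rate=.2)
manip.goto([*p,0.13],R(a))
print(manip.move_straight([*p,0.012],max_force=15,rate=.1)); manip.grasp(6); print('w',manip.get_width()); manip.let_go()
manip.move_straight([*p,0.051],rate=.1); manip.grasp(30); print('w',manip.get_width(),manip.get_force())
manip.move_straight([*p,0.20],rate=.15)
print(manip.get_width(),manip.get_force(),manip.get_time())
m=manip.camera_model('wrist'); im=shot('wrist','lin2.png'); e=manip.get_eef_pos(); print(e)
draw(im,m,[circ(e[0],e[1],e[2]+.025,.03),circ(e[0],e[1],e[2]+.025-.068,.03)],'lin2d.png')
E
```

```text
False
w 0.06055031842703521 [-0.93060238  0.41144321  0.14776115]
False
w 0.06030807749357501
w 0.05966666771747735 [ 0.15617185 -0.37346508 -0.99666755]
0.05984643569718189 [ 0.8764131   0.09007776 -1.83725684] 16.5667
[ 0.46395995 -0.29509331  0.19893394]
```

View pics/lin2d.png

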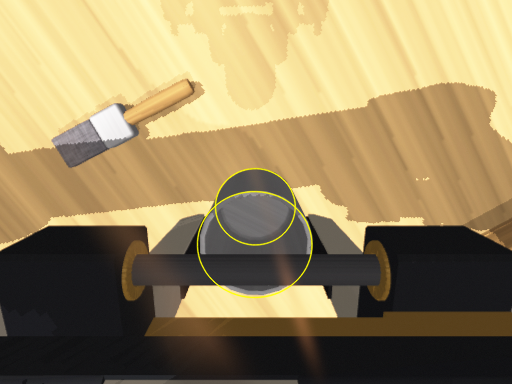

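The liner is held and centred on the TCP. Next I carry it to the pot.

```bash
python3 - <<'E'
from h import *
p=np.array([0.5443,0.2386]); a=az(p)
manip.goto([*p,0.20],R(a)); manip.pause(.2)
e=manip.get_eef_pos(); print(e,manip.get_width()); off=p-e[:2]; 
manip.move_straight([*(p+off),0.12],rate=.12); manip.pause(.2)
e=manip.get_eef_pos();print(e)
m=manip.camera_model('wrist'); im=shot('wrist','ins1.png'); draw(im,m,[circ(*p,.046,.0325),circ(*p,.046,.0365),circ(e[0],e[1],e[2]-.043,.03)],'ins1d.png')
for c in ['scene','side']:
    mm=manip.camera_model(c); im=manip.camera(c); draw(im,mm,[circ(*p,.046,.0325),circ(*p,.046,.0365),circ(e[0],e[1],e[2]+.025,.03),circ(e[0],e[1],e[2]-.043,.03)],'ins_%s.png'%c)
    r=manip.cut_out('pot',c); print(c, silfit(mm,r[0]['region'],[[(0,.0365),(.046,.0365)]],p) if r else None)
    r=manip.cut_out('liner_mid',c); z=e[2]-.051;print(c, silfit(mm,r[0]['region'],[[(z+.008,.03),(z+.076,.03),(z,.026)]],p) if r else None)
b=[cv2.imread('pics/ins_%s.png'%c)[60:320,60:400] for c in ['scene','side']]
cv2.imwrite('pics/ins1b.png',np.hstack(b))
E
```

```text
[0.54470041 0.23747129 0.20009365] 0.059579933511517996
[0.54447023 0.23986345 0.12090522]
scene (array([0.54248359, 0.23728164]), np.float64(0.062137220396889056))
scene (array([0.54256416, 0.24140884]), np.float64(0.024560458123238645))
side (array([0.54272643, 0.23823998]), np.float64(0.22876417249548736))
side (array([0.54422122, 0.2399754 ]), np.float64(0.06618362365965824))
```

View pics/ins1d.png

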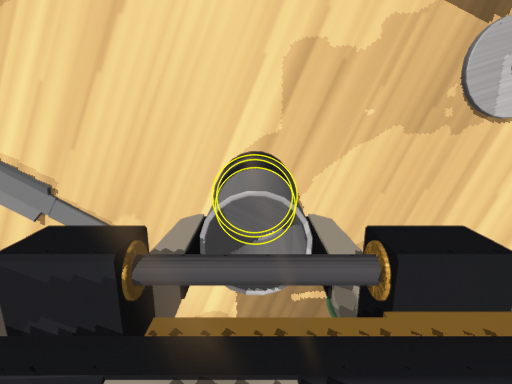

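View pics/ins1b.png

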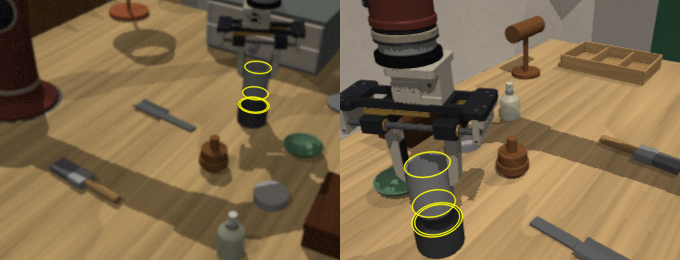

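```bash
python3 - <<'E'
from h import *
p=np.array([0.5443,0.2386]); 
manip.move_straight([*p,0.112],rate=.05); manip.pause(.2); e=manip.get_eef_pos(); print(e)
f0=manip.get_force()
print(manip.move_straight([*p,0.054],rate=.05,max_force=6)); e=manip.get_eef_pos(); print(e,manip.get_force()-f0,manip.get_time())
for c in ['scene','side']:
    im=shot(c,'x.png'); cv2.imwrite('pics/ins2_%s.png'%c,cv2.resize(im[150:330,60:260] if c=='side' else im[100:280,220:420],None,fx=2,fy=2)[:,:,::-1])
cv2.imwrite('pics/ins2.png',np.hstack([cv2.imread('pics/ins2_%s.png'%c) for c in ['scene','side']]))
E
```

```text
[0.5444178  0.23861953 0.11207994]
True
[0.54420073 0.2384845  0.05661649] [-0.47036274  0.49416711  4.27800944] 21.6583
```

View pics/ins2.png

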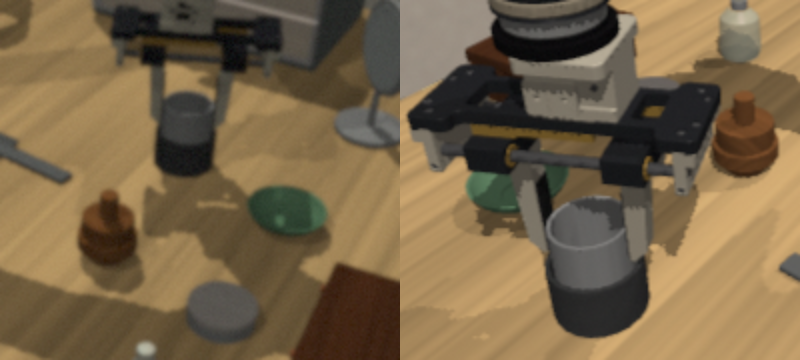

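The liner is seated: contact came at 0.0566, against 0.057 expected. I'll release it, measure it, then look at the lids.

```bash
python3 - <<'E'
from h import *
p=np.array([0.5443,0.2386]); manip.let_go(); manip.move_straight([*p,0.24],rate=.2)
m=manip.camera_model('wrist'); im=shot('wrist','l3.png'); r=manip.cut_out('liner_mid','wrist')
S=[[(.046,.03),(.082,.03)]]
if r:
    x,c=silfit(m,r[0]['region'],S,p); print('liner',x,c)
else: x=p
draw(im,m,[circ(*x,.082,.03),circ(*x,.082,.027)],'l3d.png')
r=manip.cut_out('pot','wrist'); print('pot',[silfit(m,q['region'],[[(0,.0365),(.046,.0365)]],p) for q in r][:1])
q=np.array([.554,.032]); manip.goto([*q,0.22],R(az(q)))
m=manip.camera_model('wrist'); im=shot('wrist','lid1.png'); r=manip.cut_out('inner_lid_mid','wrist'); rc=manip.cut_out('cap_mid','wrist')
print([ (k['region'].sum(),k['conf']) for k in r+rc])
G1=[[(0,.02),(.014,.0245)],[(.014,.032),(.030,.032)]]; G2=[[(.030,.028),(.051,.028)],[(.051,.010),(.079,.010)]]
x1,c=silfit(m,(r[0]['region']|rc[0]['region']),G1+G2,q); print(x1,c)
x2,c=silfit(m,(rc[0]['region']),G2,q); print(x2,c)
draw(im,m,[circ(*x1,.03,.032),circ(*x1,.014,.032),circ(*x1,.051,.028),circ(*x1,.079,.01)],'lid1d.png')
for c in ['scene','side']:
    mm=manip.camera_model(c); manip.camera(c); r=manip.cut_out('inner_lid_mid',c); rc=manip.cut_out('cap_mid',c)
    if r and rc: print(c,silfit(mm,(r[0]['region']|rc[0]['region']),G1+G2,q),silfit(mm,rc[0]['region'],G2,q))
print(manip.get_time(),manip.get_q().round(1))
E
```

```text
liner [0.54385934 0.23933717] 0.009621723141290445
pot [(array([0.54408906, 0.24268984]), np.float64(6.772993076347305))]
[(np.int64(327), 0.73), (np.int64(5009), 0.47), (np.int64(1681), 0.89)]
[0.55466889 0.03130461] 0.03858949283609414
[0.55516277 0.03084784] 0.041349838774236876
scene (array([0.55454895, 0.02597913]), np.float64(2.482130432128906)) (array([0.56849353, 0.00125183]), np.float64(1.6850136912341684))
side (array([0.5551448 , 0.02824638]), np.float64(0.02858383662636854)) (array([0.55427942, 0.02979523]), np.float64(0.009436455493674748))
25.0083 [-28.3  30.   35.5  98.2 -20.   58.2  17.6]
```

View pics/l3d.png

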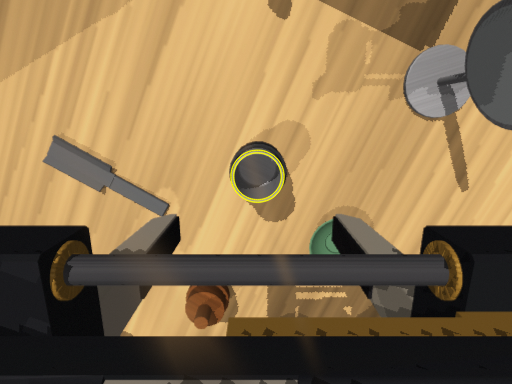

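View pics/lid1d.png

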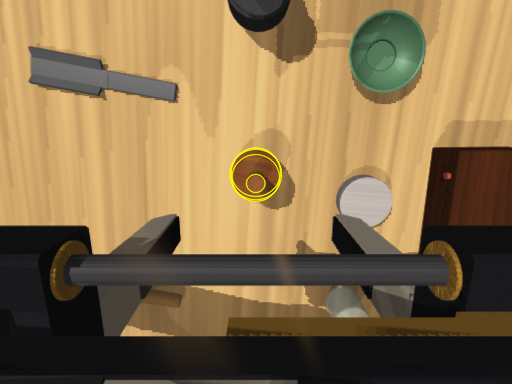

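The overlay fits the lids at (256,175) and the liner rim at (258,177). Next I grip the lids by the band, with a gentle centring squeeze across it first.

```bash
python3 - <<'E'
from h import *
p=np.array([0.5549,0.0302]); a=az(p)
manip.goto([*p,0.13],R(a-90))
print(manip.move_straight([*p,0.004],max_force=12,rate=.1)); manip.grasp(4); print('w',manip.get_width(),manip.get_eef_pos(),manip.get_force()); manip.let_go()
manip.move_straight([*p,0.13],rate=.2)
manip.goto([*p,0.13],R(a))
print(manip.move_straight([*p,0.004],max_force=12,rate=.1)); manip.grasp(20); print('w',manip.get_width(),manip.get_eef_pos())
manip.move_straight([*p,0.17],rate=.12); manip.pause(.2)
print(manip.get_width(),manip.get_force(),manip.get_time())
m=manip.camera_model('wrist'); im=shot('wrist','lid2.png'); e=manip.get_eef_pos(); print(e)
b=e[2]+.011
draw(im,m,[circ(e[0],e[1],b+.016,.032),circ(e[0],e[1],b+.037,.028),circ(e[0],e[1],b+.065,.01)],'lid2d.png')
im=shot('side','lid2s.png')
E
```

```text
False
w 0.06384228957944206 [0.55494849 0.03025212 0.00409237] [-0.50094174  0.37462594  0.32880062]
False
w 0.06331046277303586 [0.5549172  0.03023893 0.00411197]
0.06313327914964927 [-0.18265194 -0.24189232 -1.26733928] 34.4167
[0.55469789 0.03017253 0.16958179]
```

View pics/lid2d.png

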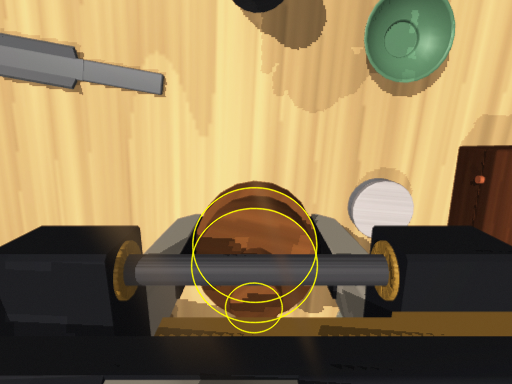

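View pics/lid2s.png

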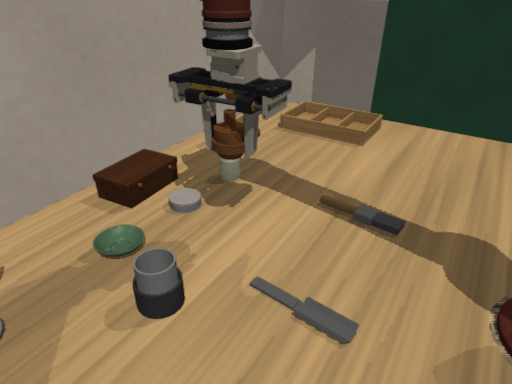

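```bash
python3 - <<'E'
from h import *
im=cv2.imread('pics/lid2.png'); 
a=cv2.resize(im[160:345,150:360],None,fx=2.2,fy=2.2,interpolation=cv2.INTER_CUBIC)
e=[0.5547,.03017,.16958]; b=e[2]+.011
mm=manip.camera_model('side'); s=cv2.imread('pics/lid2s.png'); draw(s[:,:,::-1],mm,[circ(e[0],e[1],b-.014,.02),circ(e[0],e[1],b,.032),circ(e[0],e[1],b+.016,.032),circ(e[0],e[1],b+.037,.028),circ(e[0],e[1],b+.065,.01)],'t.png')
t=cv2.imread('pics/t.png')
c=np.hstack([cv2.resize(k[90:190,190:280],None,fx=3.7,fy=4.07,interpolation=cv2.INTER_CUBIC) for k in (s,)])
cv2.imwrite('pics/z1.png',np.hstack([a,c]))
cv2.imwrite('pics/z2.png',cv2.resize(t[90:190,180:290],None,fx=5,fy=5,interpolation=cv2.INTER_CUBIC))
E
```

```text
(no output)
```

View pics/z1.png

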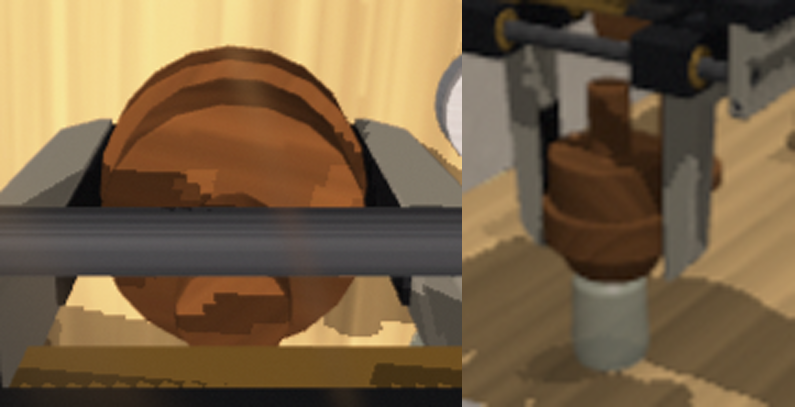

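View pics/z2.png

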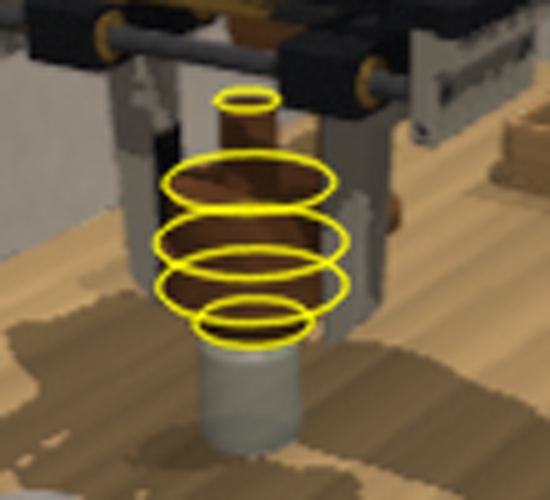

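The side zoom shows the stack level. In the wrist view the cap-top edge at row 208 matches the prediction, so the lids are centred in the jaws. Next I lower them onto the liner.

```bash
python3 - <<'E'
from h import *
p=np.array([0.5440,0.2389]); a=az(p)
manip.goto([*p,0.17],R(a))
manip.move_straight([*p,0.095],rate=.1); manip.pause(.3); e=manip.get_eef_pos(); print(e)
for c in ['scene','side']:
    mm=manip.camera_model(c); im=manip.camera(c); b=e[2]+.0099
    draw(im,mm,[circ(*p,.082,.03),circ(e[0],e[1],b,.032)],'x.png'); t=cv2.imread('pics/x.png')
    cv2.imwrite('pics/ld_%s.png'%c,cv2.resize(t[190:330,80:240] if c=='side' else t[90:230,230:390],None,fx=2.5,fy=2.5,interpolation=cv2.INTER_CUBIC))
cv2.imwrite('pics/ld.png',np.hstack([cv2.imread('pics/ld_%s.png'%c) for c in ['scene','side']]))
e=p-manip.get_eef_pos()[:2]; print(e)
f0=manip.get_force()
print(manip.move_straight([*p,0.069],rate=.03,max_force=5)); print(manip.get_eef_pos(),manip.get_force()-f0,manip.get_time())
for c in ['scene','side']:
    t=manip.camera(c)[:,:,::-1]
    cv2.imwrite('pics/ld_%s.png'%c,cv2.resize(t[190:330,80:240] if c=='side' else t[90:230,230:390],None,fx=2.5,fy=2.5,interpolation=cv2.INTER_CUBIC))
cv2.imwrite('pics/ld2.png',np.hstack([cv2.imread('pics/ld_%s.png'%c) for c in ['scene','side']]))
E
```

```text
[0.54419823 0.2390831  0.09547558]
[-9.64071638e-05 -1.00070353e-04]
True
[0.54367317 0.23882802 0.07190362] [ 0.23322327 -0.53673823  4.88438237] 37.3833
```

View pics/ld.png

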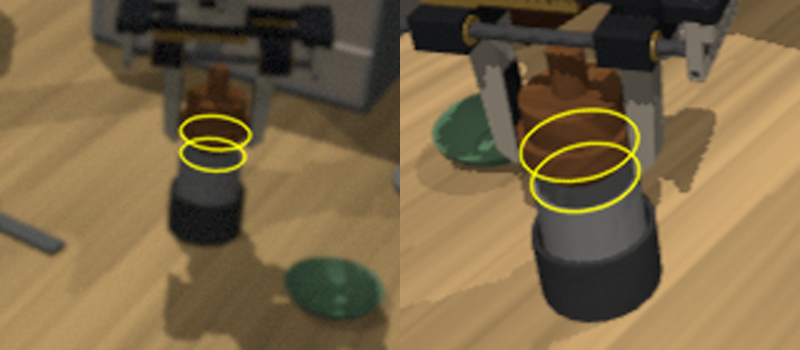

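View pics/ld2.png

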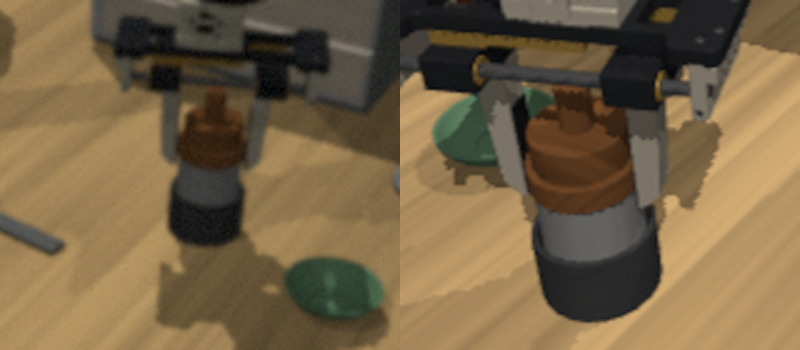

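The lids seated at 0.0719, against 0.0721 expected. I'll release them, back off and measure the knob.

```bash
python3 - <<'E'
from h import *
p=np.array([0.5440,0.2389]); manip.pause(.2); manip.let_go(); manip.pause(.2); manip.move_straight([*p,0.26],rate=.2); manip.pause(.2)
m=manip.camera_model('wrist'); im=shot('wrist','c1.png'); r=manip.cut_out('cap_mid','wrist'); print([(k['region'].sum(),k['conf']) for k in r])
G2=[[(.098,.028),(.119,.028)],[(.119,.010),(.147,.010)]]
x,c=silfit(m,r[0]['region'],G2,p); print('cap wrist',x,c)
draw(im,m,[circ(*x,.147,.01),circ(*x,.119,.028),circ(*x,.098,.032)],'c1d.png')
print('pp',[k['location'] for k in manip.pinpoint('cap_mid','wrist')][:1],[k['location'] for k in manip.pinpoint('inner_lid_mid','wrist')][:1])
for c in ['scene','side']:
    mm=manip.camera_model(c); im=manip.camera(c); r=manip.cut_out('cap_mid',c); print(c,[silfit(mm,k['region'],G2,p) for k in r][:1])
    draw(im,mm,[circ(*x,.147,.01),circ(*x,.119,.028),circ(*x,.098,.032)],'x.png'); t=np.vstack([cv2.imread('pics/x.png')[180:330,80:240] if c=='side' else cv2.imread('pics/x.png')[80:230,230:390],im[180:330,80:240,::-1] if c=='side' else im[80:230,230:390,::-1]])
    cv2.imwrite('pics/ld_%s.png'%c,cv2.resize(t,None,fx=2,fy=2,interpolation=cv2.INTER_CUBIC))
cv2.imwrite('pics/c2.png',np.hstack([cv2.imread('pics/ld_%s.png'%c) for c in ['scene','side']])); print(manip.get_time())
E
```

```text
[(np.int64(2111), 0.81)]
cap wrist [0.54383383 0.2388346 ] 0.013155321440161375
pp [[0.5422, 0.2391, 0.1238]] []
scene [(array([0.54223633, 0.24203477]), np.float64(0.01724045108462765))]
side [(array([0.54303755, 0.23858666]), np.float64(0.01914406653239523))]
40.2583
```

View pics/c1d.png

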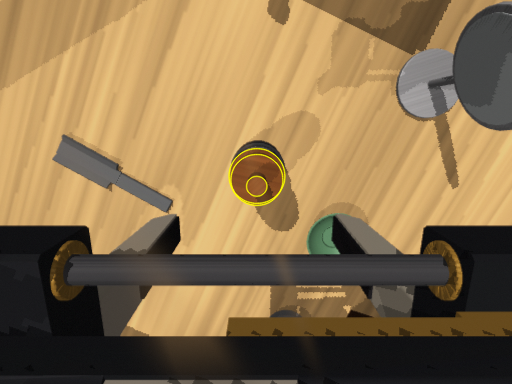

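View pics/c2.png

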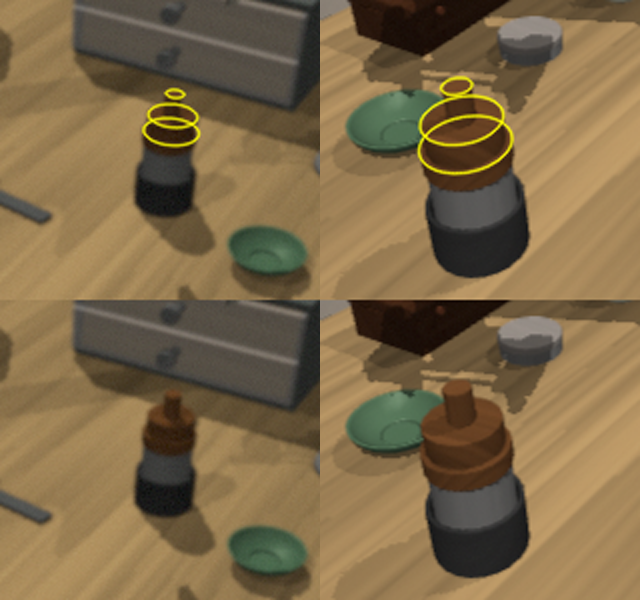

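The knob is at (0.5438, 0.2388), seated and level. Next I grip the knob and lift.

```bash
python3 - <<'E'
from h import *
p=np.array([0.5438,0.2388])
manip.move_straight([*p,0.15],rate=.15); manip.pause(.2); print(manip.get_eef_pos())
print(manip.move_straight([*p,0.1235],rate=.05,max_force=6)); manip.pause(.2); e=manip.get_eef_pos(); print(e,manip.get_force())
manip.grasp(12); print('w',manip.get_width()); manip.grasp(25); e2=manip.get_eef_pos(); print(e2,manip.get_width(),manip.get_force())
manip.move_straight([*p,0.1235+.03],rate=.04); manip.move_straight([*p,0.2235],rate=.1); manip.pause(.5)
e3=manip.get_eef_pos(); print(e3,manip.get_width(),manip.get_force(),manip.get_time())
d=e3[2]-e2[2]
x=e3[:2]
ts=[]
for c in ['scene','side']:
    mm=manip.camera_model(c); im=manip.camera(c)
    draw(im,mm,[circ(*x,.147+d,.01),circ(*x,.119+d,.028),circ(*x,.098+d,.028),circ(.544,.2388,.098,.032)],'x.png'); t=cv2.imread('pics/x.png')
    f=lambda t: t[120:330,60:260] if c=='side' else t[30:240,210:410]
    ts.append(np.vstack([f(t),f(im[:,:,::-1])]))
cv2.imwrite('pics/f1.png',cv2.resize(np.hstack(ts),None,fx=1.4,fy=1.4,interpolation=cv2.INTER_CUBIC))
shot('wrist','f1w.png')
E
```

```text
[0.54442682 0.23899775 0.15104446]
False
[0.54405809 0.2388718  0.12383526] [-0.41305602 -0.22371363 -0.20044205]
w 0.020028071531159923
[0.54377542 0.23879708 0.1235193 ] 0.01953939973836899 [-0.38140309  0.22784856 -0.31312416]
[0.5437871  0.23877387 0.22338904] 0.019526921265424303 [ 0.11122357 -0.6631829  -0.03412668] 45.825
```

View pics/f1.png

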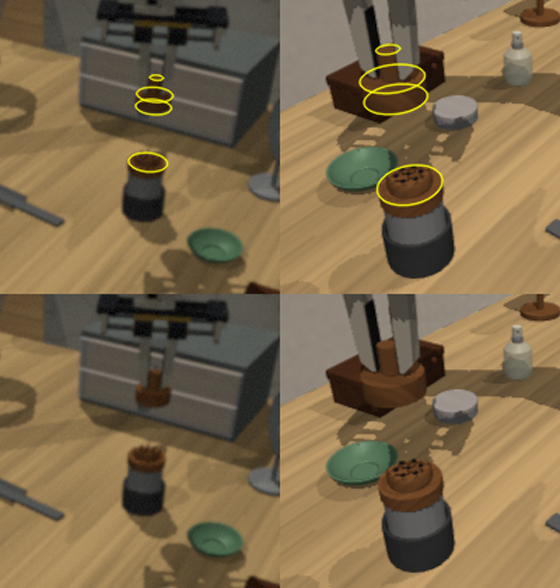

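View pics/f1w.png

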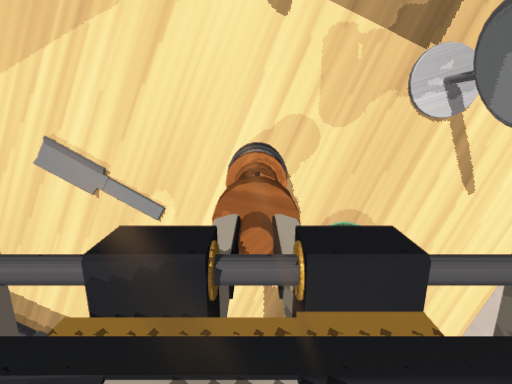

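The cap is held level 100 mm above its seat. The vented lid sits flat on the liner, and the pot and bystanders look unmoved. I'm handing the job in.

```bash
python3 - <<'E'
from h import *
print(manip.get_width(),abs(manip.get_joint_velocities()).max(),manip.get_time()); manip.job_done()
E
```

```text
0.019520964775273014 0.1126479413660544 45.975
the job is handed in; nothing more can be done
```

I put the scent pot together and opened it as asked, then handed the job in at about 46 s; no verdict was reported.

- **Liner:** it went into the pot and touched down with the TCP at 0.0566 m (0.057 m expected).
- **Lids:** gripped together by the band, they seated on the liner's mouth with the TCP at 0.0719 m (0.0721 m expected), and I let go.
- **Cap:** I lifted it alone by the knob, and the arm is still holding it. It is 99.9 mm above its seat, the grip width is steady at 19.5 mm, and the arm is almost still.

**Last pictures:** the cap looks level over the pot. The vented lid is seated flat on the liner, and the pot and the bystanders in view look undisturbed; I judged this by eye, not by measuring them again.

**Readings that disagreed:**
- The scene-camera position fits were 2–3 mm off the other views for the pot and the cap, and failed on the lids. I went by the wrist and side views instead.
- One wrist-camera fit of the pot also failed, because the liner was hiding part of it.

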